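Snap a spring pipe clip onto a sprung pipe and slide it up to the stop collar

TASK

Pick up the grey spring pipe clip by its tab and press it down over the bare middle of the spring-mounted pipe until its arms snap past the widest point and it sits fully home; the pipe gives under the push, but do not drive it down onto its stops. Then slide the clip along the pipe until it butts gently against the stop collar with no gap, and let go of it there. Leave the tape roll and the caliper where they lie.

Things in the scene. Friction and masses are not known exactly. Their poses are not given: they have to be found in the camera images.
- clip_tab (a point): Loose grey plastic pipe clip (66 mm tall, 30 wide, 24 long, about 75 g) standing on its arm ends, tab up. Point: centre of the upright tab, 12 mm thick in the clip's x, 20 mm wide in y, rising 19 mm above the point; the clip's flat crown is 22 mm below it. Grip across the 12 mm. Axes: x across the arms, y along the bore, z up. Same when turned half round about z.
- clip_bore (a point): Centre of the clip's 22 mm bore (axis y), 38 mm below clip_tab; lies on the pipe axis when home. The arm lips are 19 mm apart 6 mm below it and flare to 25 mm, which centres the clip. Pushed on, it touches at 12 mm above the axis; the push climbs to a peak of about 11 to 15 N at 7 to 10 mm, then drops suddenly as the arms snap past and the pipe springs up into the bore.
- pipe_mid (a point): Middle of the level steel pipe, on its axis, 85 mm above the bench when unloaded: 22 mm diameter, axis along y of this frame, z up. On coil springs: sinks straight down about 1.8 mm per N after the first 1.5 N, hard stops at 32 mm, springs back. At the unloaded home height the clip has not snapped yet: push on until the force drops (some 4 to 16 mm more). It does not move sideways.
- collar_face (a point): Centre, on the pipe axis, of the flat face of the stop collar (aluminium, 34 mm diameter, 14 mm long, fixed on the pipe) that looks along -y of the pipe frame, 60 mm along +y from pipe_mid. A clip that butts against it has clip_bore 12 mm from here along -y. Sliding the snapped clip takes about 1 to 4 N; the collar is hard.
- tape: Roll of brown packing tape lying flat, 72 x 77 x 18 mm, origin at the centre of its underside; a bystander.
- caliper: Digital caliper lying flat, 66 x 226 x 14 mm, long along its y, origin at the centre of its underside; a bystander.
- stand: Pipe stand fixed to the bench: aluminium base plate 56 x 290 x 8 mm with two slotted dark posts, 104 mm tall, 228 mm apart inside, that guide the pipe ends over coil springs. Origin: centre of the plate's underside; y along the pipe.
Not all that is in view belongs to the job. Of the things shaped like the part that bears clip_tab, the grey one is meant.

How it is judged:
On the way, in this order (a step that is already met when the one before it is completed fails the run):
1. the clip has snapped home over the bare part of the pipe (bore within 2 mm of the pipe axis), still at least 15 mm clear of the collar (x of clip_bore in the frame of pipe_mid between -0.002 and 0.002 m and z of clip_bore in the frame of pipe_mid between -0.002 and 0.002 m and angle between the y axis of clip_bore and the y axis of pipe_mid, either way round below 0.12 rad and y of clip_bore in the frame of collar_face below -0.027 m), for 0.2 s.
2. the clip, still home on the pipe, has been slid until it butts against the collar (gap under 1.8 mm) (x of clip_bore in the frame of pipe_mid between -0.002 and 0.002 m and z of clip_bore in the frame of pipe_mid between -0.002 and 0.002 m and angle between the y axis of clip_bore and the y axis of pipe_mid, either way round below 0.12 rad and y of clip_bore in the frame of collar_face between -0.0138 and -0.0105 m), for 0.2 s.
At the end, for the whole second after the job is handed in: The clip sits home on the pipe (bore centre within 2 mm of the pipe axis across and in height, bore and pipe axes within 0.12 rad), its end face within 1.8 mm of the stop collar, its tab upright within 0.3 rad, released, and the pipe has risen back to its unloaded height within 3 mm (all of step 2 and angle between clip_bore's own z axis and vertical below 0.3 rad and distance of pipe_mid from where it was at the start of the episode below 0.003 m); the robot touches nothing.
It fails at once if the pipe is driven down onto its stops (pushed more than 29 mm down) (distance of pipe_mid from where it was at the start of the episode above 0.029 m).
It fails at once if the clip is rammed against the collar (more than 25 N) (contact force between clip and collar above 25 N).
It fails at once if the tape roll is disturbed (moved more than 20 mm) (distance of tape from where it was at the start of the episode above 0.02 m).
It fails at once if the caliper is disturbed (moved more than 20 mm) (distance of caliper from where it was at the start of the episode above 0.02 m).
It also fails if it takes over 72 s, if anything falls off the work surface, if the arm or the gripper's body presses on something with over 40 N, if the wrist force passes 120 N, or if a joint passes its speed limit or range.

ROBOT

A 6-joint arm with a two-finger parallel gripper is mounted at the origin on the work surface; the furniture and walls round the work are solid. World frame = base frame: x ahead of the robot, y to its left, z up, the work surface at z = 0. Lengths are in m, angles in rad, forces in N, time in s.
With the tool pointing down it reaches from about 0.35 to 0.775 m from the base axis. Payload 7.3 kg.
Tool frame: the origin (TCP) lies on the centre line of the jaws, within the pads' length; the fingertips stand 11 mm ahead of it and the grasp point (between the pads) lies 8 mm behind it; y points along the fingers, z is the direction in which the jaws open and shut, and the axes are right-handed (so a half turn about y gives the same grasp; the last joint's range is limited). The gripper opens to 92 mm and grips with 3 to 60 N. Pads are 19 mm wide; open, the fingers measure 130 mm over their backs; the gripper's body (75 mm by 190 mm) begins 47 mm behind the grasp point.
Start: joints at [-1.487, 0.342, 1.524, -0, 1.275, -0.146], TCP at [0.12, -0.511, 0.198] pointing down, gripper open.
Joint ranges: [-2.53, 2.53], [-0.77, 2.02], [0.04, 2.7], [-1, 4.14], [0.28, 2.66], [-3.11, 3.11]. Speed limits (rad/s): [2.57, 2.57, 3.14, 3.14, 3.14, 3.14].

INTERFACE

Orientations are given as [roll, pitch, yaw] about the fixed x, y, z axes, in that order (R = Rz(yaw) Ry(pitch) Rx(roll)).
In Python, from cell import robot, cams gives the robot as it stands.
- The arm moves only by the tool apply_moves, never from a script. Its argument "plan" is a list of rows, each a list of 7 numbers: the shift along the tool's x, y, z in m, then the turn, a rotation vector about the tool's x, y, z in degrees, then the gripper command: -1 is fully open, 1 is shut, values between are in proportion. A call has exactly 5 rows; each row is the pose to reach, as a shift and turn from the pose commanded when the call began, along the tool's axes at that moment; what a row does not reach only later rows make up. A row lasts 1/8 s, in which the tool goes at most 62.5 mm and 10.7 degrees, less where a joint would pass 70% of its speed; a pose out of reach is approached as far as the arm can. A call with a gripper value outside its range is refused whole. The fingers move at their own pace and stop on an object; "squeeze" is the grip in N (left out, the last holds). Time passes only in rows, so rows that repeat a pose let the fingers close, or fill a call up. It gives the time, the measured TCP pose, the force and the opening at its end, in the units of the state.
- robot.observe(): the state, without advancing time (a new reading comes with each control period).
- cams.read_camera(name): name is "scene" or "top" or "wrist"; returns the picture (384x512x3 uint8, blue, green, red); there is no depth.
- cams.calibration(name): a dict with "fx", "fy", "cx", "cy" (pixels), "dist" ([k1, k2, p1, p2, k3] as OpenCV has them; the pictures are not rectified), "extrinsics" (4x4, takes a point from world to camera coordinates); the wrist camera has in their place "T_tool_cam" (4x4, takes a point from camera to tool coordinates, whose origin is the TCP and whose axes are the tool frame's). Camera axes: x right, y up, looking along -z (the intrinsics and any distortion apply to the point x, -y, -z); pixel columns grow to the right and rows downward; lengths in m; the calibration is good to about 2 mm. A picture is of the moment at which its call begins: read the wrist's pose just before it. calibration takes no time and is no camera call.
- robot.hand_in(): hands the job in, once; it reports no verdict.
The state is a dict: "time": time; "qpos": joint angles; "qvel": joint speeds; "joint_efforts": joint torques, N m; "tool_pos": TCP position; "tool_rot": TCP orientation; "contact_force": force on the tool from outside, world axes, zero at the start; "torque": the same for the moment, N m; "opening": finger opening in m.
Only numpy, scipy, OpenCV 4.12 (cv2) and the standard library are available. Lean on these libraries where they do the work, as an engineer would, in place of code of your own. Each camera call takes 0.05 s, during which the arm holds its last target. There are 200 camera calls.

## Working session

There is one attempt and no reset: what is moved stays moved. The work goes in short steps, Python scripts to look and compute and a tool call to move; the robot and the scene stay as the last step left them, time stands still between calls to the robot, and variables do not carry over. Pictures are saved under pics/ and viewed, about 8 in all and at most 12, crops included, and the job is handed in when it is done.

Besides the shell and the picture viewer there is one more tool, called after ">>>" by a JSON object that holds its "api" and its "payload", one argument or row to a line. apply_moves: Moves the arm, as the interface text tells. Its arguments: {"type":"object","properties":{"plan":{"type":"array","items":{"type":"array","items":{"type":"number"}}},"squeeze":{"type":"number"}},"required":["plan"]}

```bash
ls; mkdir -p pics
python3 - <<'E'
from cell import robot,cams
import cv2,numpy as np
print(robot.observe())
ims={n:cams.read_camera(n) for n in("scene","top","wrist")}
for n in ims:
    cv2.imwrite(f"pics/{n}0.png",ims[n]); c=cams.calibration(n); print(n,{k:(np.round(v,4).tolist()) for k,v in c.items()})
E
```

```text
pics
{'time': 0.0, 'qpos': array([-1.48701781e+00,  3.42729508e-01,  1.52500611e+00,  7.25908446e-06,
        1.27540577e+00, -1.45989384e-01]), 'qvel': array([ 3.65368574e-04,  2.58714993e-03, -7.45699686e-05, -1.96849329e-04,
        4.45529557e-04, -1.04961286e-03]), 'joint_efforts': array([ 6.48721107e-04, -4.31244063e+01, -2.44215757e+01,  7.18913111e-02,
        5.58936386e-02, -1.33045824e-04]), 'tool_pos': array([ 0.11956115, -0.51074482,  0.19774529]), 'tool_rot': array([-1.57232757e+00,  2.32162899e-04, -2.91182705e+00]), 'contact_force': array([ 0.14743736,  0.71275006, -0.38582257]), 'torque': array([ 0.02839986, -0.03272231, -0.02747894]), 'opening': 0.09192368630660605}
scene {'fx': 494.1363, 'fy': 494.1363, 'cx': 256.2639, 'cy': 192.5007, 'dist': [0.0345, 0.0, 0.0, 0.0, 0.0], 'extrinsics': [[-0.7411, -0.6711, -0.0176, 0.3203], [0.503, -0.5725, 0.6475, -0.3729], [-0.4447, 0.471, 0.7618, -0.9889], [0.0, 0.0, 0.0, 1.0]]}
top {'fx': 389.3686, 'fy': 389.3686, 'cx': 259.383, 'cy': 193.3604, 'dist': [-0.0522, 0.0, 0.0, 0.0, 0.0], 'extrinsics': [[-0.0289, -0.9993, 0.0232, -0.1007], [0.9822, -0.0241, 0.1861, -0.5188], [-0.1854, 0.0282, 0.9823, -1.0796], [0.0, 0.0, 0.0, 1.0]]}
wrist {'fx': 299.1011, 'fy': 299.1011, 'cx': 258.2711, 'cy': 190.006, 'dist': [-0.0554, 0.0, 0.0, 0.0, 0.0], 'T_tool_cam': [[0.0004, -0.9665, -0.2567, -0.0684], [0.0002, 0.2567, -0.9665, -0.1849], [1.0, 0.0003, 0.0003, 0.0003], [0.0, 0.0, 0.0, 1.0]]}
```

View pics/top0.png

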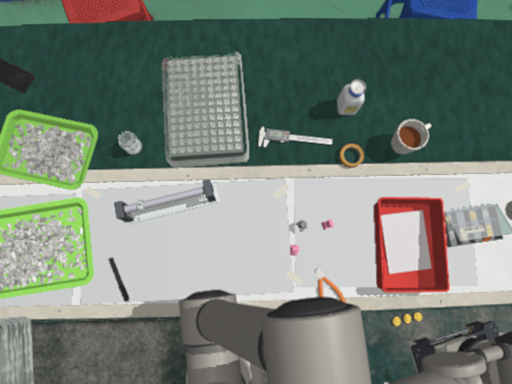

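View pics/scene0.png

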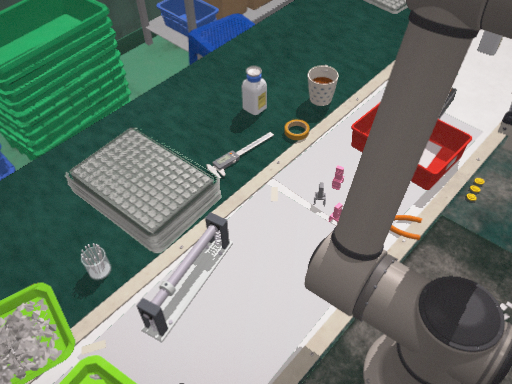

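Candidates for the clip (top view): grey at (299,226), and pink ones at (327,224) and (294,250). By the description I choose the grey one. The stand runs from (123,210) to (207,192). Next, a close crop of both.

Run:
```python
import cv2,numpy as np
s=cv2.imread("pics/scene0.png");t=cv2.imread("pics/top0.png")
R=lambda a:cv2.resize(a,(400,300),interpolation=cv2.INTER_CUBIC)
a=np.hstack([R(t[200:260,270:350]),R(s[150:225,285:385])])
b=np.hstack([R(t[160:250,105:225]),R(s[210:345,125:305-0][:, :180])])
cv2.imwrite("pics/crop.png",np.vstack([a,b]))
```

```text
(no output)
```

View pics/crop.png

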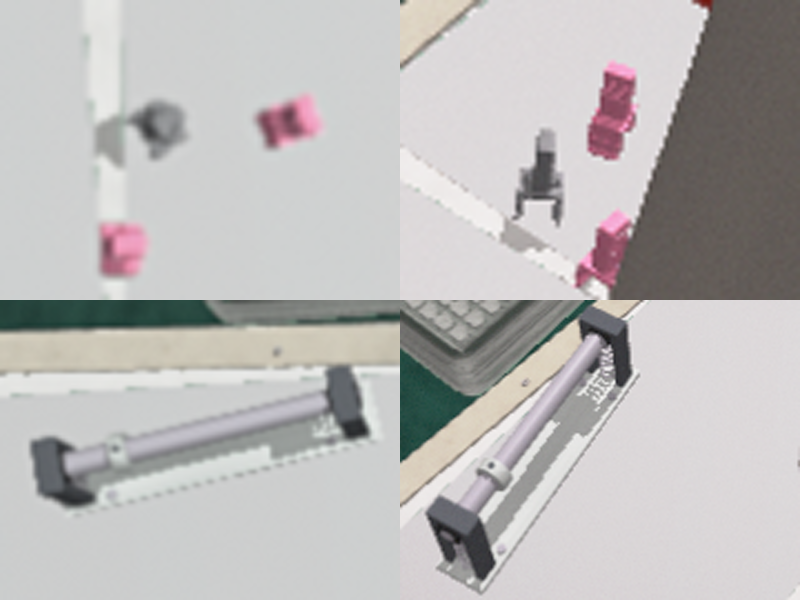

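The grey clip stands with its tab up at top (302,224) and scene (321,184). The collar is near the left post, at top (140,205) and scene (166,286).

```bash
cat > h.py <<'E'
import numpy as np,cv2
from cell import robot,cams
from scipy.spatial.transform import Rotation as R
def T_wc(name,st=None):
    c=cams.calibration(name)
    if name!="wrist": return np.linalg.inv(np.array(c["extrinsics"]))
    T=np.eye(4);T[:3,:3]=R.from_euler("xyz",st["tool_rot"]).as_matrix();T[:3,3]=st["tool_pos"]
    return T@np.array(c["T_tool_cam"])
def K(c): return np.array([[c["fx"],0,c["cx"]],[0,c["fy"],c["cy"]],[0,0,1]])
def ray(name,px,st=None):
    c=cams.calibration(name);T=T_wc(name,st)
    u=cv2.undistortPoints(np.array([[px]],float),K(c),np.array(c["dist"]))[0,0]
    d=T[:3,:3]@[u[0],-u[1],-1];return T[:3,3],d/np.linalg.norm(d)
def plane(r,z): return r[0]+r[1]*(z-r[0][2])/r[1][2]
def tri(rs):
    A=sum(np.eye(3)-np.outer(d,d) for o,d in rs);b=sum((np.eye(3)-np.outer(d,d))@o for o,d in rs)
    return np.linalg.solve(A,b)
def proj(name,P,st=None):
    c=cams.calibration(name);p=np.linalg.inv(T_wc(name,st))@np.append(P,1)
    q=np.array([[p[0],-p[1],-p[2]]]);return cv2.projectPoints(q,np.zeros(3),np.zeros(3),K(c),np.array(c["dist"]))[0].ravel()
def totool(P,st):  # world point -> tool frame shift
    return R.from_euler("xyz",st["tool_rot"]).inv().apply(np.array(P)-st["tool_pos"])
E
python3 - <<'E'
from h import *
np.set_printoptions(precision=4,suppress=True)
print("clip tab top", plane(ray("top",(302.6,222.5)),.066),plane(ray("scene",(321.5,184.5)),.066),tri([ray("top",(302.6,222.5)),ray("scene",(321.5,184.5))]))
# collar
print("collar",plane(ray("top",(140.1,205)),.085),plane(ray("scene",(166.4,286.5)),.085))
for p in [(128,202.5),(206,187)]: pass
# pipe centreline near each end
for p in [(126,209.2),(203,192.2)]: print("pipe",plane(ray("top",p),.085))
for p in [(155,299.5),(214,227)]: print("pipe s",plane(ray("scene",p),.085))
print(R.from_euler("xyz",robot.observe()["tool_rot"]).as_matrix())
E
```

```text
clip tab top [ 0.4261 -0.2339  0.066 ] [ 0.4254 -0.238   0.066 ] [ 0.4244 -0.234   0.0705]
collar [0.4845 0.2198 0.085 ] [0.4875 0.2174 0.085 ]
pipe [0.4736 0.2589 0.085 ]
pipe [0.5165 0.0444 0.085 ]
pipe s [0.4822 0.2529 0.085 ]
pipe s [0.5227 0.0426 0.085 ]
[[-0.9737 -0.0001  0.2278]
 [-0.2278  0.0011 -0.9737]
 [-0.0001 -1.     -0.0011]]
```

View pics/wrist0.png

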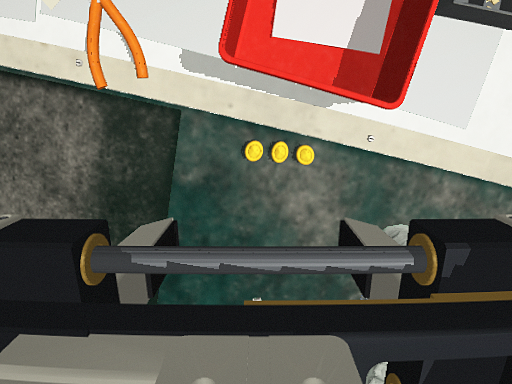

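Run:
```python
from h import *
np.set_printoptions(precision=4,suppress=True)
a,b=plane(ray("scene",(313.9,203.5)),0),plane(ray("scene",(324.8,205.5)),0)
print("lips",a,b,(a-b)/np.linalg.norm(a-b),np.linalg.norm(a-b))
for p in [(327.5,224.5),(294,249.5)]: print("pink",plane(ray("top",p),.04))
print("pink s",plane(ray("scene",(340,168)),.06),plane(ray("scene",(339,206)),.066))
st=robot.observe();print("shift tool", totool([.425,-.235,.2],st))
```

```text
lips [ 0.4313 -0.2224  0.    ] [ 0.4061 -0.2357  0.    ] [0.8844 0.4668 0.    ] 0.028513756727759375
pink [ 0.4211 -0.3098  0.04  ]
pink [ 0.3521 -0.2091  0.04  ]
pink s [ 0.4268 -0.3195  0.06  ] [ 0.3518 -0.2107  0.066 ]
shift tool [-0.3602 -0.0018 -0.199 ]
```

>>> {"api": "apply_moves", "payload": {
  "plan": [
    [-0.036,0,-0.02,0,-10.5,0,-1],
    [-0.072,0,-0.04,0,-21,0,-0.5],
    [-0.108,0,-0.06,0,-31.5,0,0],
    [-0.144,0,-0.08,0,-42,0,0],
    [-0.18,0,-0.1,0,-52.5,0,0]
  ]
}}

```text
time: 0.78
tool_pos: [0.2729, -0.3718, 0.1983]
tool_rot: [-1.571, 0.0, -1.99]
contact_force: [0.2, -0.1, 0.0]
opening: 0.0564
```

Run:
```python
from h import *
st=robot.observe();print(st["tool_pos"],st["qpos"]);print("shift tool", totool([.425,-.235,.2],st))
print(R.from_euler("xyz",st["tool_rot"]).as_matrix()[:,2])
```

```text
[ 0.2729016  -0.37175291  0.19829107] [-1.10401959e+00  2.25319892e-01  1.68899267e+00  4.57612713e-05
  1.22746157e+00 -6.85166749e-01]
shift tool [-0.18679335 -0.00169069  0.0833282 ]
[ 9.13549836e-01 -4.06726792e-01 -1.13258237e-04]
```

>>> {"api": "apply_moves", "payload": {
  "plan": [
    [-0.037,0,0.017,0,-10.5,0,0],
    [-0.075,0,0.033,0,-21,0,0],
    [-0.112,0,0.05,0,-31.5,0,0],
    [-0.149,0,0.066,0,-42,0,0],
    [-0.187,0,0.083,0,-52,0,0]
  ]
}}

```text
time: 1.4
tool_pos: [0.4255, -0.2356, 0.1982]
tool_rot: [-1.571, 0.0, -1.082]
contact_force: [-0.2, -0.3, -0.7]
opening: 0.0457
```

Run:
```python
from h import *
st=robot.observe();im=cams.read_camera("wrist");st2=robot.observe();np.save("st.npy",st,allow_pickle=True)
print(st["tool_pos"],st["tool_rot"],st2["tool_pos"])
cv2.imwrite("pics/w1.png",im)
```

```text
[ 0.4255207  -0.23557298  0.19824957] [-1.57102406e+00  2.59783541e-04 -1.08215212e+00] [ 0.42839369 -0.23264591  0.19826485]
```

View pics/w1.png

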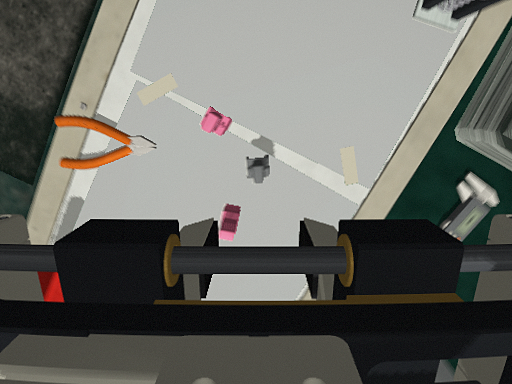

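The grey clip is at about (258,170), the pink ones at (215,121) and (230,221). I'll retake the picture now the arm is still, and measure by mask.

Run:
```python
from h import *
np.set_printoptions(precision=4,suppress=True)
st=robot.observe();im=cams.read_camera("wrist");cv2.imwrite("pics/w2.png",im)
print(st["tool_pos"],st["tool_rot"])
print(proj("wrist",[.425,-.235,.066],st),proj("wrist",[.425,-.235,.025],st))
c=im[140:200,225:300]
cv2.imwrite("pics/w2c.png",cv2.resize(c,(750,600),interpolation=cv2.INTER_CUBIC))
```

```text
[ 0.4284 -0.2326  0.1983] [-1.5682  0.0008 -1.0732]
[254.6594 176.7241] [254.9691 169.5663]
```

View pics/w2c.png

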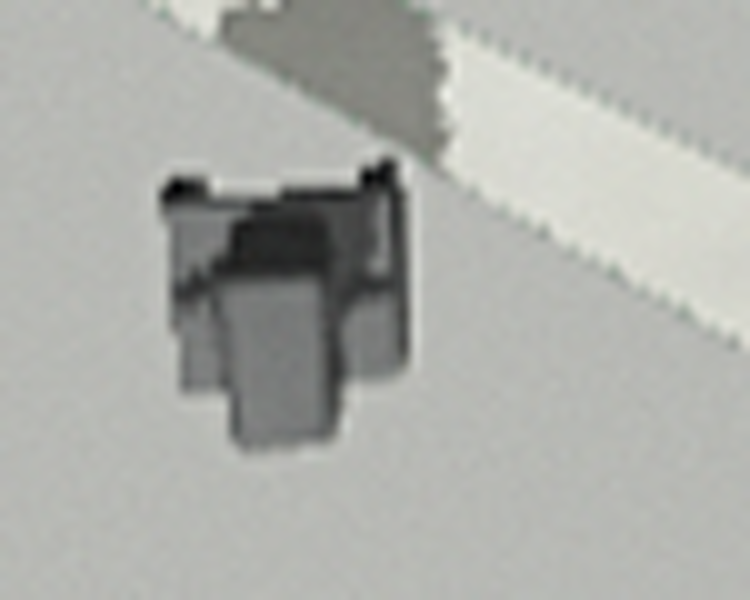

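The tab's top face has corners at crop (215,275), (320,272), (338,438) and (238,445). It is turned about 7° against the jaws.

Run:
```python
from h import *
np.set_printoptions(precision=4,suppress=True)
st=robot.observe()
q=[plane(ray("wrist",((a+.5)/10+224.5,(b+.5)/10+139.5),st),.066) for a,b in [(215,275),(320,272),(338,438),(238,445)]]
c=np.mean(q,0);print(c)
t=[totool(p,st) for p in q];print(np.array(t))
xd=(t[1]+t[2]-t[0]-t[3])/2;yd=(t[2]+t[3]-t[0]-t[1])/2
print(xd,yd,np.degrees([np.arctan2(xd[0],xd[2]),np.arctan2(-yd[2],yd[0])]))
print("shift",totool([c[0],c[1],.045],st))
M=R.from_euler("xyz",st["tool_rot"]).as_matrix();print(M)
```

```text
[ 0.4202 -0.2365  0.066 ]
[[-0.0101  0.1321 -0.0137]
 [-0.0104  0.1321 -0.0024]
 [ 0.0079  0.1321 -0.0005]
 [ 0.0087  0.1321 -0.0114]]
[-0.0005  0.      0.0111] [ 0.0186 -0.      0.0021] [-2.8322 -6.5077]
shift [-0.001   0.1531 -0.007 ]
[[ 0.4704  0.0005  0.8825]
 [-0.8825  0.0009  0.4704]
 [-0.0006 -1.      0.0008]]
```

>>> {"api": "apply_moves", "payload": {
  "plan": [
    [-0.001,0.03,-0.007,0,-5.5,0,0],
    [-0.001,0.08,-0.007,0,-5.5,0,0],
    [-0.001,0.12,-0.007,0,-5.5,0,0],
    [-0.001,0.147,-0.007,0,-5.5,0,0],
    [-0.001,0.157,-0.007,0,-5.5,0,0]
  ],
  "squeeze": 40
}}

```text
time: 2.12
tool_pos: [0.4168, -0.2389, 0.04]
tool_rot: [-1.572, 0.003, -0.994]
contact_force: [-0.1, -0.2, 0.3]
opening: 0.0463
```

>>> {"api": "apply_moves", "payload": {
  "plan": [
    [0,0,0,0,0,0,0],
    [0,0,0,0,0,0,0.6],
    [0,0,0,0,0,0,1],
    [0,0,0,0,0,0,1],
    [0,0,0,0,0,0,1]
  ],
  "squeeze": 40
}}

```text
time: 2.75
tool_pos: [0.4183, -0.2391, 0.0417]
tool_rot: [-1.571, -0.001, -0.992]
contact_force: [0.3, 0.5, -1.6]
opening: 0.0107
```

Run:
```python
from h import *
st=robot.observe();print(st)
```

```text
{'time': 2.75, 'qpos': array([-6.78487663e-01,  4.59373770e-01,  1.84428411e+00, -4.39683273e-05,
        8.37242188e-01, -1.25738881e+00]), 'qvel': array([-1.57022329e-03,  3.33989888e-03,  3.45180989e-03, -1.61452590e-03,
       -1.97830762e-03,  4.77258511e-05]), 'joint_efforts': array([-1.60623447e-03, -4.23299503e+01, -1.75468147e+01,  1.08986940e-03,
        9.42813302e-02,  5.87158429e-04]), 'tool_pos': array([ 0.41829895, -0.23909714,  0.04172765]), 'tool_rot': array([-1.57061389e+00, -6.68921797e-04, -9.91865811e-01]), 'contact_force': array([ 0.27179783,  0.50685071, -1.61723259]), 'torque': array([ 0.06220461, -0.14792196, -0.01935227]), 'opening': 0.010727575077913441}
```

Gripped (opening 10.7 mm). Lift, then carry toward the pipe.

>>> {"api": "apply_moves", "payload": {
  "plan": [
    [0,-0.02,0,0,0,0,1],
    [0,-0.06,0,0,0,0,1],
    [0,-0.11,0,0,0,0,1],
    [0,-0.16,0,0,0,0,1],
    [0,-0.2,0,0,0,0,1]
  ]
}}

```text
time: 3.38
tool_pos: [0.4182, -0.2391, 0.2437]
tool_rot: [-1.57, -0.002, -0.992]
contact_force: [1.1, -0.1, -0.2]
opening: 0.0004
```

Run:
```python
from h import *
st=robot.observe();print(st["tool_pos"],st["tool_rot"],st["opening"],st["contact_force"]);print("shift tool", totool([.499,.14,.24],st))
```

```text
[ 0.41820127 -0.23907139  0.24367898] [-1.57033167 -0.00182043 -0.99187561] 0.0003594814258368296 [ 1.06066566 -0.12970365 -0.18512069]
shift tool [-0.27310266  0.00330962  0.27502922]
```

The grip was lost in the lift (opening 0.4 mm). Look again.

>>> {"api": "apply_moves", "payload": {
  "plan": [
    [0,0,0,0,0,0,0.8],
    [0,0,0,0,0,0,0.5],
    [0,0,0,0,0,0,0],
    [0,0,0,0,0,0,0],
    [0,0,0,0,0,0,0]
  ]
}}

```text
time: 4.0
tool_pos: [0.418, -0.2389, 0.2409]
tool_rot: [-1.571, 0.001, -0.992]
contact_force: [0.3, -0.3, -0.1]
opening: 0.0436
```

Run:
```python
from h import *
st=robot.observe();im=cams.read_camera("wrist");t=cams.read_camera("top");s=cams.read_camera("scene")
cv2.imwrite("pics/w3.png",im)
Rz=lambda a:cv2.resize(a,(400,300),interpolation=cv2.INTER_CUBIC)
print(proj("wrist",[.42,-.237,.03],st))
cv2.imwrite("pics/c3.png",np.vstack([np.hstack([Rz(im),Rz(im[130:205,210:310])]),np.hstack([Rz(t[200:260,270:350]),Rz(s[150:225,285:385])])]))
```

```text
[260.78905017 163.6077631 ]
```

View pics/c3.png

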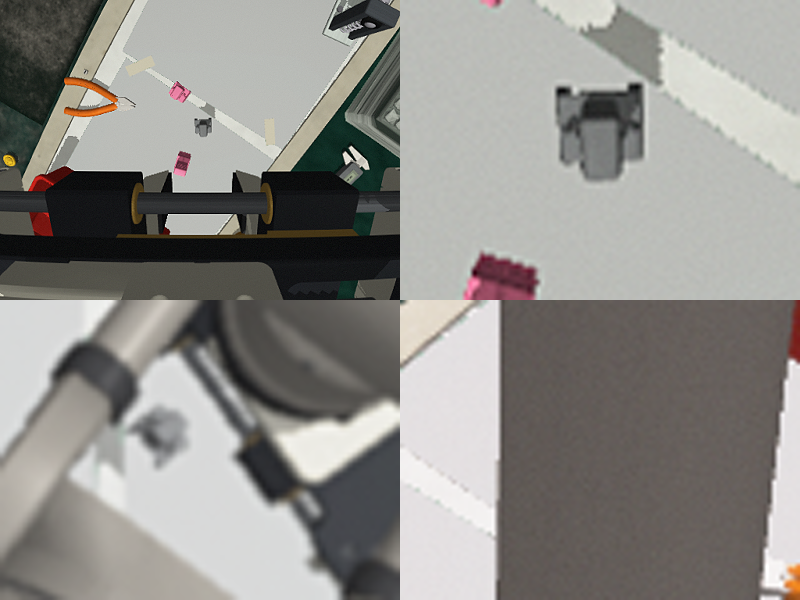

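The clip still stands, tab up. Its tab top is now at wrist pixel (260,168). Measure from a bigger crop.

Run:
```python
from h import *
np.set_printoptions(precision=4,suppress=True)
st=robot.observe();im=cams.read_camera("wrist");print(st["tool_pos"],st["tool_rot"],st["opening"])
c=im[145:185,238:288]
cv2.imwrite("pics/w4c.png",cv2.resize(c,(750,600),interpolation=cv2.INTER_CUBIC))
for z in (.066,):
  for p in [(260.2,168),(260,160)]:
    P=plane(ray("wrist",p,st),z);print(p,P,totool(P,st))
```

```text
[ 0.4181 -0.239   0.2413] [-1.5709  0.0002 -0.9919] 0.04567444323039265
(260.2, 168) [ 0.419  -0.2372  0.066 ] [-0.001   0.1753  0.0018]
(260, 160) [ 0.4134 -0.229   0.066 ] [-0.0109  0.1753  0.0016]
```

View pics/w4c.png

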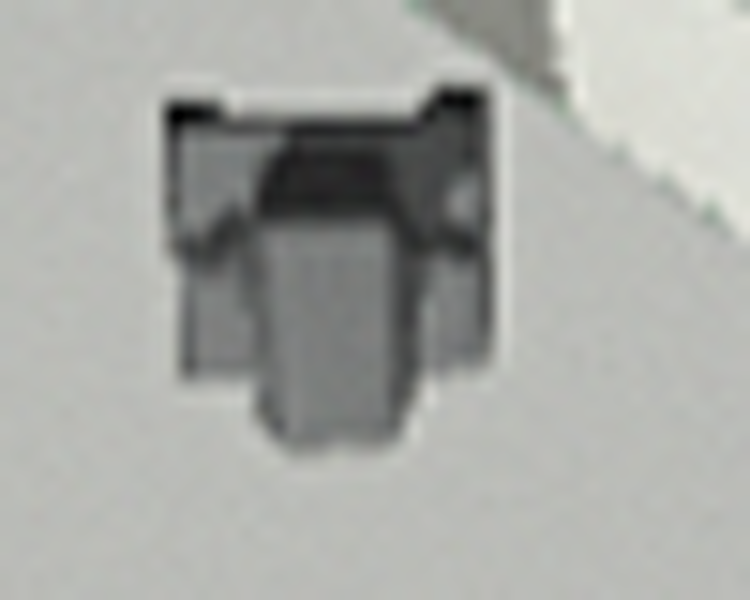

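The tab's top face is centred near crop (337,335). It is now square to the jaws, so it had been gripped and then slipped out. Regrip with more squeeze, deeper, with a longer dwell.

>>> {"api": "apply_moves", "payload": {
  "plan": [
    [-0.002,0.05,0.001,0,0,0,0],
    [-0.002,0.1,0.001,0,0,0,0],
    [-0.002,0.15,0.001,0,0,0,0],
    [-0.002,0.19,0.001,0,0,0,0],
    [-0.002,0.203,0.001,0,0,0,0]
  ],
  "squeeze": 60
}}

```text
time: 4.82
tool_pos: [0.4168, -0.2359, 0.0365]
tool_rot: [-1.572, 0.004, -0.992]
contact_force: [-0.5, 0.1, 0.2]
opening: 0.0461
```

>>> {"api": "apply_moves", "payload": {
  "plan": [
    [0,0,0,0,0,0,0],
    [0,0,0,0,0,0,0.5],
    [0,0,0,0,0,0,1],
    [0,0,0,0,0,0,1],
    [0,0,0,0,0,0,1]
  ],
  "squeeze": 60
}}

```text
time: 5.45
tool_pos: [0.418, -0.2369, 0.0388]
tool_rot: [-1.571, -0.001, -0.992]
contact_force: [-1.0, -0.0, 1.7]
opening: 0.0105
```

>>> {"api": "apply_moves", "payload": {
  "plan": [
    [0,0,0,0,0,0,1],
    [0,0,0,0,0,0,1],
    [0,0,0,0,0,0,1],
    [0,0,0,0,0,0,1],
    [0,0,0,0,0,0,1]
  ],
  "squeeze": 60
}}

```text
time: 6.08
tool_pos: [0.4181, -0.237, 0.0387]
tool_rot: [-1.571, -0.001, -0.992]
contact_force: [0.1, -0.6, 4.8]
opening: 0.0098
```

>>> {"api": "apply_moves", "payload": {
  "plan": [
    [0,0,0,0,0,0,1],
    [0,-0.001,0,0,0,0,1],
    [0,-0.002,0,0,0,0,1],
    [0,-0.004,0,0,0,0,1],
    [0,-0.006,0,0,0,0,1]
  ],
  "squeeze": 60
}}

```text
time: 6.7
tool_pos: [0.4178, -0.2367, 0.0444]
tool_rot: [-1.571, 0.0, -0.992]
contact_force: [-0.5, 0.5, -1.2]
opening: 0.01
```

>>> {"api": "apply_moves", "payload": {
  "plan": [
    [0,-0.005,0,0,0,0,1],
    [0,-0.012,0,0,0,0,1],
    [0,-0.022,0,0,0,0,1],
    [0,-0.034,0,0,0,0,1],
    [0,-0.046,0,0,0,0,1]
  ]
}}

```text
time: 7.32
tool_pos: [0.418, -0.2369, 0.0915]
tool_rot: [-1.571, -0.001, -0.992]
contact_force: [-0.4, 0.7, -0.7]
opening: 0.0103
```

>>> {"api": "apply_moves", "payload": {
  "plan": [
    [0,-0.015,0,0,0,0,1],
    [0,-0.035,0,0,0,0,1],
    [0,-0.06,0,0,0,0,1],
    [0,-0.085,0,0,0,0,1],
    [0,-0.11,0,0,0,0,1]
  ]
}}

```text
time: 7.95
tool_pos: [0.4177, -0.2367, 0.2019]
tool_rot: [-1.571, -0.0, -0.992]
contact_force: [0.4, 0.1, -0.8]
opening: 0.0098
```

Run:
```python
from h import *
im=cams.read_camera("wrist");st=robot.observe();print(st["tool_pos"],st["tool_rot"],st["opening"],st["contact_force"]);print("shift tool", totool([.499,.14,.24],st))
im2=cams.read_camera("top");cv2.imwrite("pics/top2.png",im2)
cv2.imwrite("pics/w5.png",im)
```

```text
[ 0.41912276 -0.23774862  0.20515725] [-1.56890274 -0.00593894 -0.99187936] 0.010245448280958304 [ 0.91802267 -0.29520264  2.40717003]
shift tool [-0.27228265 -0.03594243  0.27360321]
```

Held. Carry to above the pipe middle.

>>> {"api": "apply_moves", "payload": {
  "plan": [
    [-0.02,-0.007,0.02,0,4,0,1],
    [-0.05,-0.014,0.05,0,8,0,1],
    [-0.085,-0.022,0.085,0,12,0,1],
    [-0.12,-0.03,0.12,0,17,0,1],
    [-0.155,-0.036,0.155,0,22,0,1]
  ]
}}

```text
time: 8.68
tool_pos: [0.4626, -0.0207, 0.236]
tool_rot: [-1.571, 0.0, -1.379]
contact_force: [0.4, -1.3, -0.7]
opening: 0.0101
```

Run:
```python
from h import *
st=robot.observe();print(st["tool_pos"],st["tool_rot"],st["opening"]);print("shift tool", totool([.499,.14,.24],st))
```

```text
[ 0.46257937 -0.02066927  0.23595764] [-1.57147233e+00  1.67012987e-04 -1.37906124e+00] 0.010130388820954489
shift tool [-0.15078529 -0.00406204  0.06636803]
```

>>> {"api": "apply_moves", "payload": {
  "plan": [
    [-0.035,0,0.015,0,0,0,1],
    [-0.075,0,0.033,0,0,0,1],
    [-0.115,0,0.05,0,0,0,1],
    [-0.14,0,0.062,0,0,0,1],
    [-0.151,0,0.066,0,0,0,1]
  ]
}}

```text
time: 9.3
tool_pos: [0.4979, 0.1399, 0.2354]
tool_rot: [-1.572, 0.0, -1.374]
contact_force: [0.2, -1.2, -1.3]
opening: 0.0102
```

>>> {"api": "apply_moves", "payload": {
  "plan": [
    [0,0,0,0,0,0,1],
    [0,0,0,0,0,0,1],
    [0,0,0,0,0,0,1],
    [0,0,0,0,0,0,1],
    [0,0,0,0,0,0,1]
  ]
}}

```text
time: 9.93
tool_pos: [0.4984, 0.1383, 0.2365]
tool_rot: [-1.571, -0.0, -1.376]
contact_force: [-1.2, 0.5, -0.3]
opening: 0.0103
```

Run:
```python
from h import *
st=robot.observe();np.save("st.npy",st,allow_pickle=True)
im=cams.read_camera("wrist");print(st["tool_pos"],st["tool_rot"],st["opening"],st["contact_force"])
cv2.imwrite("pics/w6.png",im);cv2.imwrite("pics/w6b.png",cv2.resize(im,(800,600),interpolation=cv2.INTER_CUBIC))
cv2.imwrite("pics/s6.png",cams.read_camera("scene"));cv2.imwrite("pics/t6.png",cams.read_camera("top"))
```

```text
[0.49836102 0.13834789 0.23647622] [-1.57060950e+00 -1.12987233e-04 -1.37646246e+00] 0.010333848876858866 [-1.17478349  0.51265032 -0.28532542]
```

View pics/w6b.png

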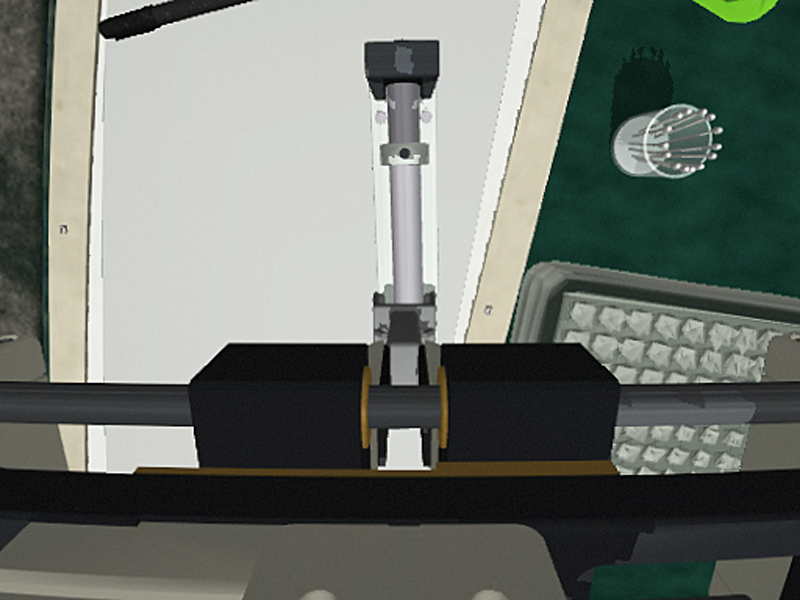

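The clip is held square at (404,320). The pipe runs up the image from (406,300) to (403,165), and the collar is at (404,153) with its near face at row ~165. Now measure the pipe edges.

Run:
```python
from h import *
np.set_printoptions(precision=4,suppress=True)
st=np.load("st.npy",allow_pickle=True).item();im=cv2.imread("pics/w6.png").astype(int)
# lavender pipe: b - g positive
d=im[:,:,0]+im[:,:,2]-2*im[:,:,1]
C=[];
for r in range(112,190,6):
    c=np.where(d[r,238:285]>10)[0]+238
    if len(c)>6: C.append([c.mean(),r,len(c)])
C=np.array(C);print(C)
P=np.array([plane(ray("wrist",c[:2],st),.085) for c in C])
T=np.array([totool(p,st) for p in P]);k=np.polyfit(T[:,0],T[:,2],1);print("z_tool vs x_tool",k,"slope deg",np.degrees(np.arctan(k[0])),"resid",T[:,2]-np.polyval(k,T[:,0]))
for r in range(92,112):print(r,im[r,250:272:3].sum(1)//3)
for v in (105,106):
  for z in (.085,.102): p=plane(ray("wrist",(258.5,v),st),z);print(v,z,p,totool(p,st))
```

```text
[]Traceback (most recent call last):
  File "<stdin>", line 12, in <module>
IndexError: too many indices for array: array is 1-dimensional, but 2 were indexed
```

Run:
```python
from h import *
np.set_printoptions(precision=4,suppress=True,linewidth=150)
im=cv2.imread("pics/w6.png").astype(int)
for r in (112,130,150,180): print(r); print(im[r,238:282].sum(1)//3); print((im[r,238:282,0]+im[r,238:282,2]-2*im[r,238:282,1]))
for r in range(88,114):print(r,im[r,244:276:3].sum(1)//3)
```

```text
112
[210 206 232 230 229 226 229 233 234 237 240 152 119 142 160 169 189 195 197 193 197 200 203 204 198 187 177 163 155 141 122 168 243 233 232 235 235
 231 234 241 236 214 212 211]
[ -6 -20  -9 -10  -9  -8 -10 -10 -10 -11 -11 -13   5   5   5   4   9   9   8   8  12  10   5   8   6   8   6   7   5  10   9 -10  -9  -9  -9 -11 -10
  -9 -10  -8 -11 -19  -5  -6]
130
[207 190 225 228 230 227 227 232 230 234 238 237  95 131 151 160 179 187 196 196 192 196 203 201 199 194 183 167 157 148 127 157 245 234 232 234 236
 231 234 240 235 214 210 211]
[ -5 -11 -15 -11 -11 -11 -10 -10 -11  -9 -10 -17   7   8   5   7  12   9   6   6   8  10   9   5   7   9   9   7   8   4   7  -9 -12 -12  -9 -12  -9
 -10  -8  -9  -9 -16  -5  -3]
150
[214 205 177 233 230 229 228 231 235 230 234 239 190 109 140 157 167 183 192 196 196 194 198 204 198 197 187 176 163 153 135 139 224 239 233 233 235
 234 235 240 237 227 194 216]
[ -6 -10 -19 -11 -11 -10  -9  -9  -9 -10 -11  -9 -14   9   5   8   7   9   8   8  10   6   9   8   5   3   4   2   5   9   5  -2 -18  -8 -10  -9  -9
  -8 -11  -9 -10 -10  -9  -7]
180
[213 213 2
[... 935 characters left out ...]

100 [117 108 213 227  77  39 156 224 197 112 164]
101 [129 109 215 218 241  98 152 217 116 112 164]
102 [120 112 209 219 234 249 243 218 118 112 163]
103 [118 120 209 220 230 234 234 218 117 114 158]
104 [113 117 213 220 227 228 233 218 117 112 162]
105 [129 100 121 196 197 187 129 136 107 182 234]
106 [243 240 126 167 198 200 203 163 139 245 239]
107 [233 245 123 172 202 201 199 166 130 234 236]
108 [229 238 119 171 198 200 197 161 135 233 236]
109 [229 237 120 170 196 200 198 164 131 232 234]
110 [230 238 119 169 199 200 197 167 135 233 235]
111 [229 237 116 169 198 198 198 165 132 233 236]
112 [229 237 119 169 197 200 198 163 122 233 235]
113 [229 236 118 167 197 198 199 165 126 233 237]
```

Run:
```python
from h import *
np.set_printoptions(precision=4,suppress=True)
st=np.load("st.npy",allow_pickle=True).item();im=cv2.imread("pics/w6.png").astype(int)
d=im[:,:,0]+im[:,:,2]-2*im[:,:,1]
C=[]
for r in range(108,190,4):
    c=np.where(d[r,246:274]>1)[0]+246; C.append([(c.min()+c.max())/2,r,len(c)])
C=np.array(C);
T=np.array([totool(plane(ray("wrist",c[:2],st),.090),st) for c in C]);k=np.polyfit(T[:,0],T[:,2],1)
print(C[::5]);print("fit",k,np.degrees(np.arctan(k[0])),"resid",np.abs(T[:,2]-np.polyval(k,T[:,0])).max(),T[[0,-1]])
p=plane(ray("wrist",(258.5,104.5),st),.102);t=totool(p,st);print("collar face",p,t)
for z in (.10,.09): print(totool(plane(ray("wrist",(258.5,105),st),z),st))
# held clip front crown edge in image around rows 187-215
for r in range(186,222,4):print(r,im[r,236:284:2].sum(1)//3)
```

```text
[[259.  108.   19. ]
 [259.  128.   19. ]
 [259.5 148.   18. ]
 [260.5 168.   18. ]
 [261.  188.   19. ]]
fit [0.0266 0.0019] 1.5242928228946726 resid 0.000586112778547189 [[-0.0716  0.1465  0.0003]
 [ 0.017   0.1465  0.0026]]
collar face [0.4837 0.2119 0.102 ] [-0.075   0.1345 -0.0002]
[-0.0746  0.1365 -0.0002]
[-0.0748  0.1465 -0.0002]
186 [215 222 165 222 249 139 146 150 119 157 182 197 199 199 192 170 150 125
 159 152 108 180 205 214]
190 [216 181  44  66  83 112 150 149 114 153 181 196 198 201 191 174 151 122
  73  70  44  94 203 216]
194 [215 215  40  48  59  67  87  90  77  91 106 117 118 117 111  98  89  67
  52  50  40 110 207 213]
198 [217 140 150 147 148 150 148  80  77  76  76  76  76  79  78  86  74 154
 149 146 148 111 214 213]
202 [214 208 153 145 149 146 145  44  46  48  48  48  48  49  46  52  98 150
 149 149 147 136 210 213]
206 [217 209 152 146 158 153 150  42  48  46  48  47  48  47  47  49  84  78
  74 125 152 105 216 211]
210 [215 209 115  55 105 123  93  49  48  50  45  48  49  47  48  49  65  82
  70  58  61 132 211 213]
214 [215 212 116  88 105 125  62  49  49  48  49  48  51  48  49  48  51 124
 128  96 120 156 208 214]
218 [220 215 141 100  91 164  44  49  53  49  53  54  52  52  54  49  52 148
  89  96 127 166 218 222]
```

Pipe: 1.5° slope and +1.5 mm across. The collar face is 75 mm toward tool −x. Descend to just above contact with the correction.

>>> {"api": "apply_moves", "payload": {
  "plan": [
    [-0.012,0.01,0.001,0,-1.5,0,1],
    [-0.012,0.035,0.001,0,-1.5,0,1],
    [-0.012,0.065,0.001,0,-1.5,0,1],
    [-0.012,0.09,0.001,0,-1.5,0,1],
    [-0.012,0.099,0.001,0,-1.5,0,1]
  ]
}}

```text
time: 10.7
tool_pos: [0.4957, 0.1512, 0.1355]
tool_rot: [-1.574, 0.0, -1.348]
contact_force: [0.5, 0.4, -0.4]
opening: 0.0103
```

>>> {"api": "apply_moves", "payload": {
  "plan": [
    [0,0,0,0,0,0,1],
    [0,0,0,0,0,0,1],
    [0,0,0,0,0,0,1],
    [0,0,0,0,0,0,1],
    [0,0,0,0,0,0,1]
  ]
}}

```text
time: 11.32
tool_pos: [0.4971, 0.1506, 0.1376]
tool_rot: [-1.57, -0.0, -1.35]
contact_force: [-0.5, 1.0, -1.1]
opening: 0.0099
```

Run:
```python
from h import *
np.set_printoptions(precision=4,suppress=True)
st=robot.observe();print(st["tool_pos"],st["tool_rot"],st["opening"],st["contact_force"])
w=cams.read_camera("wrist");s=cams.read_camera("scene");t=cams.read_camera("top")
print(st["qpos"])
g=lambda a,sz=(400,300):cv2.resize(a,sz,interpolation=cv2.INTER_CUBIC)
cv2.imwrite("pics/c7.png",np.vstack([np.hstack([g(w),g(w[90:240,160:360])]),np.hstack([g(s[210:345,125:305]),g(t[160:250,105:225])])]))
```

```text
[0.4971 0.1506 0.1376] [-1.5703 -0.0001 -1.3498] 0.009893025622235548 [-0.5333  0.9824 -1.0715]
[ 0.1466  0.3893  1.6321 -0.0001  1.1197 -0.0744]
```

View pics/c7.png

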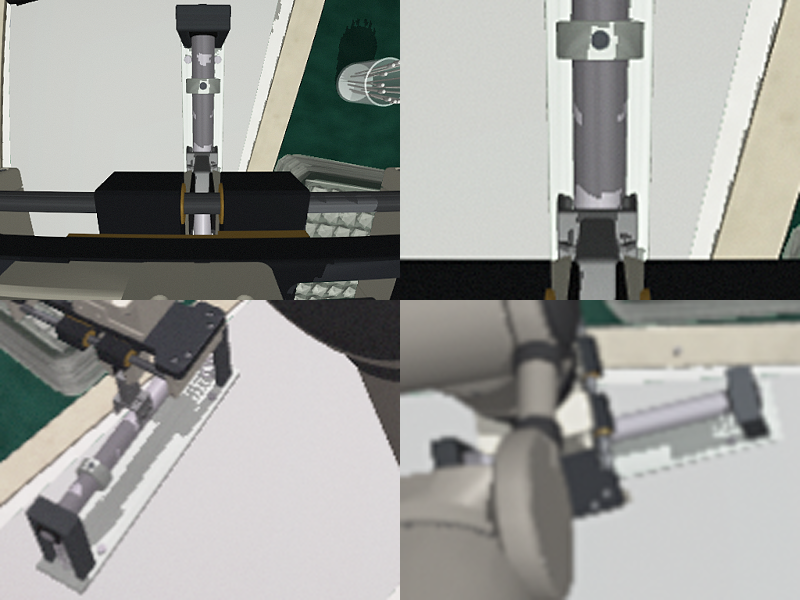

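Clip and pipe line up; the pipe is slightly to the right (603 vs 597 in the upper right crop). Quantify.

Run:
```python
from h import *
np.set_printoptions(precision=4,suppress=True,linewidth=160)
st=robot.observe();im=cams.read_camera("wrist").astype(int)
for r in (125,150,170,184,194,200): print(r,im[r,236:284].sum(1)//3)
d=im[:,:,0]+im[:,:,2]-2*im[:,:,1]
for r in range(126,190,8):
    c=np.where(d[r,240:280]>1)[0]+240
    print(r,c.min(),c.max(),totool(plane(ray("wrist",((c.min()+c.max())/2,r),st),.09),st))
```

```text
125 [228 230 227 225 228 232 232 233 239 243 100  79  88  99 102 104 112 117 122 126 122 119 119 122 125 129 132 131 126 125 119 116 105 104 102 101  87 104 193
 242 232 231 233 236 231 231 235 239]
150 [228 229 228 225 228 231 232 231 236 240 145  69  95 158 156  94 104 116 118 123 125 118 118 115 123 125 126 130 127 118 113 108 120 166 126  90  86 117 217
 238 232 233 234 234 231 233 238 239]
170 [230 229 229 227 229 233 233 230 234 240 190  65  87  94 101 101 110 115 118 120 123 118 116 114 122 125 126 125 123 117 115 114 106 105 100  93  84 155 249
 236 233 233 235 234 232 237 240 238]
184 [236 231 231 230 232 236 236 230 233 242 240  66 129 152 156 124 102 113 116 121 124 118 118 116 121 123 120 125 123 115 113 106  99 108 127  89  89 167 251
 237 237 238 237 234 237 240 241 235]
194 [241 240 140  44  36  43  50  54  54  67 113  69  75  86  91  94 101 107 107 114 118 113 113 115 121 117 114 114 111 106 105 103  96  91  89  55  46  47  47
  39  39  35 105 231 246 243 241 236]
200 [243 239 138 120 149 145 144 144 144 147 148 137  67  74  58  46  42  43  43  43  41  45  43  45  45  43  47  44  41  45  56  74  95 154 145 147 145 141 147
 144 148 137 131 222 247 242 242 236]
126 247 272 [-0.0574  0.0474  0.0005]
134 247 272 [-0.0513  0.0474  0.0005]
142 247 272 [-0.0452  0.0474  0.0005]
150 247 272 [-0.0391  0.0474  0.0005]
158 247 272 [-0.0328  0.0474  0.0005]
166 247 272 [-0.0265  0.0474  0.0005]
174 247 272 [-0.02    0.0474  0.0005]
182 247 272 [-0.0135  0.0474  0.0005]
```

Pipe and clip are parallel, 0.8 mm across. Start pressing.

>>> {"api": "apply_moves", "payload": {
  "plan": [
    [0,0.004,0.001,0,0,0,1],
    [0,0.008,0.001,0,0,0,1],
    [0,0.011,0.001,0,0,0,1],
    [0,0.014,0.001,0,0,0,1],
    [0,0.016,0.001,0,0,0,1]
  ]
}}

```text
time: 12.15
tool_pos: [0.4981, 0.1509, 0.1214]
tool_rot: [-1.57, -0.0, -1.35]
contact_force: [-0.8, 0.2, 2.0]
opening: 0.0099
```

>>> {"api": "apply_moves", "payload": {
  "plan": [
    [0,0.002,0,0,0,0,1],
    [0,0.004,0,0,0,0,1],
    [0,0.006,0,0,0,0,1],
    [0,0.008,0,0,0,0,1],
    [0,0.008,0,0,0,0,1]
  ]
}}

```text
time: 12.78
tool_pos: [0.4983, 0.1509, 0.1137]
tool_rot: [-1.57, -0.0, -1.35]
contact_force: [-1.0, -0.5, 5.7]
opening: 0.0101
```

>>> {"api": "apply_moves", "payload": {
  "plan": [
    [0,0.0015,0,0,0,0,1],
    [0,0.003,0,0,0,0,1],
    [0,0.0045,0,0,0,0,1],
    [0,0.005,0,0,0,0,1],
    [0,0.005,0,0,0,0,1]
  ]
}}

```text
time: 13.4
tool_pos: [0.4986, 0.1509, 0.1091]
tool_rot: [-1.569, -0.0, -1.35]
contact_force: [-0.0, 0.1, 7.2]
opening: 0.0102
```

>>> {"api": "apply_moves", "payload": {
  "plan": [
    [0,0.001,0,0,0,0,1],
    [0,0.002,0,0,0,0,1],
    [0,0.003,0,0,0,0,1],
    [0,0.003,0,0,0,0,1],
    [0,0.003,0,0,0,0,1]
  ]
}}

```text
time: 14.02
tool_pos: [0.4988, 0.1509, 0.1064]
tool_rot: [-1.568, -0.0, -1.35]
contact_force: [0.0, -0.2, 9.7]
opening: 0.0102
```

>>> {"api": "apply_moves", "payload": {
  "plan": [
    [0,0.001,0,0,0,0,1],
    [0,0.002,0,0,0,0,1],
    [0,0.003,0,0,0,0,1],
    [0,0.003,0,0,0,0,1],
    [0,0.003,0,0,0,0,1]
  ]
}}

```text
time: 14.65
tool_pos: [0.499, 0.151, 0.1037]
tool_rot: [-1.568, -0.0, -1.35]
contact_force: [-0.9, 0.0, 10.8]
opening: 0.0099
```

>>> {"api": "apply_moves", "payload": {
  "plan": [
    [0,0.001,0,0,0,0,1],
    [0,0.002,0,0,0,0,1],
    [0,0.002,0,0,0,0,1],
    [0,0.002,0,0,0,0,1],
    [0,0.002,0,0,0,0,1]
  ]
}}

```text
time: 15.28
tool_pos: [0.4991, 0.151, 0.1017]
tool_rot: [-1.568, -0.0, -1.35]
contact_force: [-0.6, 0.1, 11.0]
opening: 0.0102
```

>>> {"api": "apply_moves", "payload": {
  "plan": [
    [0,0.001,0,0,0,0,1],
    [0,0.002,0,0,0,0,1],
    [0,0.002,0,0,0,0,1],
    [0,0.002,0,0,0,0,1],
    [0,0.002,0,0,0,0,1]
  ]
}}

```text
time: 15.9
tool_pos: [0.4983, 0.1509, 0.0989]
tool_rot: [-1.57, -0.0, -1.35]
contact_force: [-2.1, -0.7, 6.7]
opening: 0.0101
```

Force dropped from 11 to 6.7 N: snapped. Ease back up.

>>> {"api": "apply_moves", "payload": {
  "plan": [
    [0,-0.002,0,0,0,0,1],
    [0,-0.004,0,0,0,0,1],
    [0,-0.006,0,0,0,0,1],
    [0,-0.008,0,0,0,0,1],
    [0,-0.008,0,0,0,0,1]
  ]
}}

```text
time: 16.52
tool_pos: [0.498, 0.1508, 0.1064]
tool_rot: [-1.571, -0.0, -1.35]
contact_force: [0.5, -0.4, 1.9]
opening: 0.0099
```

Run:
```python
from h import *
st=robot.observe();print(st["tool_pos"],st["opening"],st["contact_force"],st["torque"])
```

```text
[0.49797302 0.15082936 0.10638997] 0.009946786424434483 [ 0.51028835 -0.3556796   1.88225362] [ 0.01210791 -0.25328492 -0.03418395]
```

>>> {"api": "apply_moves", "payload": {
  "plan": [
    [0,-0.001,0,0,0,0,1],
    [0,-0.002,0,0,0,0,1],
    [0,-0.003,0,0,0,0,1],
    [0,-0.003,0,0,0,0,1],
    [0,-0.003,0,0,0,0,1]
  ]
}}

```text
time: 17.15
tool_pos: [0.4979, 0.1508, 0.1093]
tool_rot: [-1.571, -0.0, -1.35]
contact_force: [0.1, 0.3, 1.2]
opening: 0.0099
```

Run:
```python
from h import *
st=robot.observe();print(st["tool_pos"],st["opening"],st["contact_force"],st["torque"])
w=cams.read_camera("wrist");s=cams.read_camera("scene")
g=lambda a,sz=(400,300):cv2.resize(a,sz,interpolation=cv2.INTER_CUBIC)
cv2.imwrite("pics/c8.png",np.hstack([g(w[90:240,160:360]),g(s[210:300,165:285])]))
```

```text
[0.49786017 0.15083183 0.10931313] 0.009928120276668288 [0.05360317 0.32942088 1.24119023] [-0.04058494 -0.17389401  0.00590709]
```

View pics/c8.png

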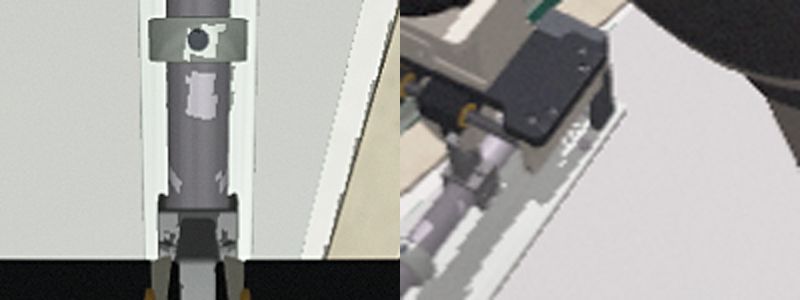

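In the left crop the clip sits on the pipe at (200,205), with the collar above it at (198,38). About 50 mm of travel to go. Slide 40 mm, then creep.

>>> {"api": "apply_moves", "payload": {
  "plan": [
    [0,-0.0007,0,0,0,0,1],
    [-0.004,-0.0007,0,0,0,0,1],
    [-0.009,-0.0007,0,0,0,0,1],
    [-0.014,-0.0007,0,0,0,0,1],
    [-0.018,-0.0007,0,0,0,0,1]
  ]
}}

```text
time: 17.88
tool_pos: [0.4939, 0.1688, 0.1101]
tool_rot: [-1.571, -0.0, -1.349]
contact_force: [0.1, -1.6, 1.2]
opening: 0.0101
```

Run:
```python
from h import *
np.set_printoptions(precision=4,suppress=True,linewidth=160)
st=robot.observe();print(st["tool_pos"],st["tool_rot"],st["opening"],st["contact_force"],st["torque"])
w=cams.read_camera("wrist").astype(int);cv2.imwrite("pics/w9.png",w)
print("cols 250,259,268 rows 80..215");
for r in range(84,212,2): print(r,w[r,[242,250,259,268,276]].sum(1)//3, end=' | ')
```

```text
[0.4939 0.1688 0.1101] [-1.5708 -0.0002 -1.3495] 0.010149732048354742 [ 0.0557 -1.5919  1.207 ] [-0.4574 -0.3053 -0.0042]
cols 250,259,268 rows 80..215
84 [118 113 126 105 157] | 86 [206 114 127 108 155] | 88 [143 111 127 103 151] | 90 [120 111 128 105 173] | 92 [202 111 125 101 200] | 94 [197 112 127 160 200] | 96 [180 116 114 155 197] | 98 [254 115 201 168 204] | 100 [249 112 198 167 245] | 102 [248 113 196 170 241] | 104 [247 114 198 170 240] | 106 [248 111 197 156 240] | 108 [247 116 197 153 181] | 110 [245 112 197 106 246] | 112 [244 112 197 107 242] | 114 [243 111 121 107 245] | 116 [245 112 124 104 152] | 118 [242 111 124 107 184] | 120 [243 112 125 107 182] | 122 [242 113 124 104 217] | 124 [249 110 125 105 249] | 126 [110 108 123 102 133] | 128 [110 111 110 122 126] | 130 [115 132 137 132 123] | 132 [115 129 144 180 120] | 134 [111 135  47 205 123] | 136 [114 140  66 211 118] | 138 [115 137  83 215 116] | 140 [118 137  84 127 118] | 142 [125 130  81 129 118] | 144 [124 134 171 128 122] | 146 [123 131 228 136 120] | 148 [163 129 231 130 177] | 150 [243 103 169  99 235] | 152 
[... 249 characters left out ...]
70 [238 112 119 104 233] | 172 [238 107 121 105 231] | 174 [238 108 122 104 231] | 176 [237 110 119 104 232] | 178 [237 105 121 110 230] | 180 [238 105 121 114 230] | 182 [238 107 120 113 230] | 184 [238 101 120 153 232] | 186 [241 167 122 168 238] | 188 [213 164 121 164  88] | 190 [ 50 106 118  99  39] | 192 [ 59 110 120 104  47] | 194 [ 56 101 113 103  43] | 196 [54 55 51 57 58] | 198 [140  74  84 141 141] | 200 [141  74  46  73 143] | 202 [142  52  46  78 143] | 204 [145  43  47  82 143] | 206 [141  42  46  88 145] | 208 [140  38  45  72 146] | 210 [132  46  46  75 139] | [ WARN:0@3.694] global loadsave.cpp:1063 imwrite_ Unsupported depth image for selected encoder is fallbacked to CV_8U.
```

Run:
```python
from h import *
st=robot.observe()
for n,v,z in (("collar",149.5,.102),("collar side",148.3,.09),("clip crown front",196.8,.101),("clip lower front",188.5,.085)): print(n,totool(plane(ray("wrist",(259,v),st),z),st))
```

```text
collar [-4.43700310e-02  8.07741686e-03  1.03644948e-05]
collar side [-4.36906259e-02  2.00773225e-02  3.65609529e-05]
clip crown front [-1.23274252e-02  9.07304991e-03  2.02942763e-05]
clip lower front [-1.39600579e-02  2.50732700e-02  5.44777298e-05]
```

About 31 mm gap left. Slide 25, then creep.

>>> {"api": "apply_moves", "payload": {
  "plan": [
    [-0.005,0,0,0,0,0,1],
    [-0.011,0,0,0,0,0,1],
    [-0.017,0,0,0,0,0,1],
    [-0.022,0,0,0,0,0,1],
    [-0.025,0,0,0,0,0,1]
  ]
}}

```text
time: 18.55
tool_pos: [0.4884, 0.1932, 0.11]
tool_rot: [-1.571, -0.0, -1.349]
contact_force: [1.2, -1.8, 1.5]
opening: 0.0099
```

>>> {"api": "apply_moves", "payload": {
  "plan": [
    [-0.0005,0,0,0,0,0,1],
    [-0.001,0,0,0,0,0,1],
    [-0.002,0,0,0,0,0,1],
    [-0.003,0,0,0,0,0,1],
    [-0.004,0,0,0,0,0,1]
  ]
}}

```text
time: 19.18
tool_pos: [0.4876, 0.1967, 0.1101]
tool_rot: [-1.571, -0.0, -1.35]
contact_force: [0.2, -1.7, 1.1]
opening: 0.0102
```

Run:
```python
from h import *
np.set_printoptions(precision=4,suppress=True,linewidth=160)
st=robot.observe();print(st["tool_pos"],st["contact_force"],st["torque"])
w=cams.read_camera("wrist")
cv2.imwrite("pics/w10.png",w);w=w.astype(int)
for r in range(174,204): print(r,w[r,[242,250,259,268,276]].sum(1)//3, end=' | ')
```

```text
[0.4876 0.1967 0.1101] [ 0.2377 -1.7056  1.0716] [-0.4132 -0.2609 -0.0461]
174 [118 129 138 136 126] | 175 [117 129 144 138 122] | 176 [117 127 138 135 121] | 177 [114 135  89 135 118] | 178 [112 135  39 140 123] | 179 [113 141  51 143 157] | 180 [112 141  53 143 182] | 181 [111 141  51 145 180] | 182 [107 140  49 144 177] | 183 [151 140  52 144 175] | 184 [180 137  47 141 175] | 185 [188 134  51 140 175] | 186 [197 135  43 139 178] | 187 [197 137  93 140 179] | 188 [199 137 142 136 184] | 189 [192 138 149 133 152] | 190 [131 138 148 149  72] | 191 [ 54 126 137 136  38] | 192 [ 56 111 126  99  47] | 193 [ 59 114 122 105  46] | 194 [ 55 105 118 102  44] | 195 [47 68 79 70 37] | 196 [59 54 56 56 61] | 197 [111 104  80 111 116] | 198 [142 141  85 153 145] | 199 [146 144  74 154 146] | 200 [142 145  49 151 144] | 201 [145 103  47 153 142] | 202 [145  43  46 155 144] | 203 [145  39  44 157 146] |
```

Gap about 3 mm; creep on.

>>> {"api": "apply_moves", "payload": {
  "plan": [
    [-0.0005,0,0,0,0,0,1],
    [-0.001,0,0,0,0,0,1],
    [-0.0015,0,0,0,0,0,1],
    [-0.002,0,0,0,0,0,1],
    [-0.002,0,0,0,0,0,1]
  ]
}}

```text
time: 19.85
tool_pos: [0.4872, 0.1988, 0.1101]
tool_rot: [-1.571, -0.0, -1.35]
contact_force: [1.5, -1.2, 0.7]
opening: 0.0103
```

>>> {"api": "apply_moves", "payload": {
  "plan": [
    [-0.0003,0,0,0,0,0,1],
    [-0.0006,0,0,0,0,0,1],
    [-0.0009,0,0,0,0,0,1],
    [-0.001,0,0,0,0,0,1],
    [-0.001,0,0,0,0,0,1]
  ]
}}

```text
time: 20.48
tool_pos: [0.487, 0.1997, 0.1101]
tool_rot: [-1.571, -0.0, -1.35]
contact_force: [0.7, -1.6, 0.7]
opening: 0.0102
```

>>> {"api": "apply_moves", "payload": {
  "plan": [
    [-0.0003,0,0,0,0,0,1],
    [-0.0006,0,0,0,0,0,1],
    [-0.0009,0,0,0,0,0,1],
    [-0.001,0,0,0,0,0,1],
    [-0.001,0,0,0,0,0,1]
  ]
}}

```text
time: 21.1
tool_pos: [0.4868, 0.2003, 0.1101]
tool_rot: [-1.571, -0.0, -1.35]
contact_force: [1.8, -4.9, 1.3]
opening: 0.0099
```

Contact: 4.9 N, and the TCP is lagging. One small confirming push.

>>> {"api": "apply_moves", "payload": {
  "plan": [
    [-0.0002,0,0,0,0,0,1],
    [-0.0005,0,0,0,0,0,1],
    [-0.0005,0,0,0,0,0,1],
    [-0.0005,0,0,0,0,0,1],
    [-0.0005,0,0,0,0,0,1]
  ]
}}

```text
time: 21.72
tool_pos: [0.4867, 0.2007, 0.1101]
tool_rot: [-1.571, -0.001, -1.35]
contact_force: [1.4, -5.5, 2.2]
opening: 0.0103
```

Run:
```python
from h import *
np.set_printoptions(precision=4,suppress=True,linewidth=160)
st=robot.observe();print(st["tool_pos"],st["contact_force"],st["torque"])
w=cams.read_camera("wrist").astype(int)
for r in range(188,204): print(r,w[r,[242,246,250,268,272,276]].sum(1)//3, end=' | ')
```

```text
[0.4867 0.2007 0.1101] [ 1.4332 -5.451   2.1694] [-1.118  -0.3497 -0.0412]
188 [181 200 141 144 206 169] | 189 [181 198 137 139 203 168] | 190 [188 207 133 134 200 164] | 191 [191 210 127 131 199 138] | 192 [193 203 127 134 196 117] | 193 [199 203 128 134 193 134] | 194 [205 206 131 130 193 128] | 195 [161 219 134 147 203  86] | 196 [ 55 165 128 141 154  27] | 197 [48 58 93 83 57 59] | 198 [110 101  67  75 103 112] | 199 [142 144  81  95 139 143] | 200 [142 144  83  98 144 143] | 201 [145 143  76  93 143 142] | 202 [144 143  76  95 140 139] | 203 [144 142  75 129 143 143] |
```

Butted: collar and clip edges are adjacent in the image and the force holds at about 5.5 N. Release and retreat.

>>> {"api": "apply_moves", "payload": {
  "plan": [
    [0,0,0,0,0,0,0.7],
    [0,0,0,0,0,0,0.6],
    [0,0,0,0,0,0,0.4],
    [0,0,0,0,0,0,0.3],
    [0,0,0,0,0,0,0.3]
  ]
}}

```text
time: 22.4
tool_pos: [0.4866, 0.2012, 0.11]
tool_rot: [-1.571, 0.0, -1.35]
contact_force: [0.3, -0.1, 1.0]
opening: 0.032
```

Run:
```python
from h import *
np.set_printoptions(precision=4,suppress=True,linewidth=160)
st=robot.observe();print(st["tool_pos"],st["contact_force"],st["opening"])
w=cams.read_camera("wrist").astype(int)
for r in range(188,204): print(r,w[r,[242,246,250,268,272,276]].sum(1)//3, end=' | ')
```

```text
[0.4866 0.2012 0.11  ] [ 0.3442 -0.1334  1.0159] 0.03204595877283235
188 [174 203 219 228 197 167] | 189 [173 204 177 226 203 167] | 190 [182 204 121 184 202 168] | 191 [187 206 124 130 202 172] | 192 [193 204 121 132 199 171] | 193 [196 202 124 131 195 144] | 194 [201 204 122 133 193 120] | 195 [200 208 129 136 195 128] | 196 [148 222 138 136 203  85] | 197 [ 50 168 129 127 158  33] | 198 [43 41 85 82 52 47] | 199 [80 75 58 58 72 80] | 200 [132 130  79  89 131 131] | 201 [148 150  82  97 148 149] | 202 [144 143  80  95 145 147] | 203 [148 148  73  97 144 147] |
```

>>> {"api": "apply_moves", "payload": {
  "plan": [
    [0,-0.01,0,0,0,0,0.1],
    [0,-0.03,0,0,0,0,0],
    [0,-0.06,0,0,0,0,0],
    [0,-0.09,0,0,0,0,0],
    [0,-0.12,0,0,0,0,0]
  ]
}}

```text
time: 23.08
tool_pos: [0.4866, 0.2011, 0.2319]
tool_rot: [-1.57, -0.0, -1.35]
contact_force: [0.0, -0.6, 1.1]
opening: 0.0461
```

>>> {"api": "apply_moves", "payload": {
  "plan": [
    [0.02,0,0,0,0,0,0],
    [0.04,0,0,0,0,0,0],
    [0.05,0,0,0,0,0,0],
    [0.05,0,0,0,0,0,0],
    [0.05,0,0,0,0,0,0]
  ]
}}

```text
time: 23.7
tool_pos: [0.4975, 0.1528, 0.2301]
tool_rot: [-1.571, 0.0, -1.35]
contact_force: [0.1, -0.1, -0.1]
opening: 0.0459
```

Run:
```python
from h import *
np.set_printoptions(precision=4,suppress=True,linewidth=160)
st=robot.observe();print(st["tool_pos"],st["contact_force"],st["opening"])
w=cams.read_camera("wrist");s=cams.read_camera("scene");t=cams.read_camera("top")
g=lambda a,sz=(400,300):cv2.resize(a,sz,interpolation=cv2.INTER_CUBIC)
cv2.imwrite("pics/w12.png",w)
cv2.imwrite("pics/c12.png",np.vstack([np.hstack([g(w[60:195,170:350]),g(s[210:345,125:305])]),np.hstack([g(s[260:320,130:210]),g(w[90:150,218:298])])]))
```

```text
[0.4975 0.1528 0.2301] [ 0.1277 -0.1105 -0.1305] 0.04590851278905077
```

View pics/c12.png

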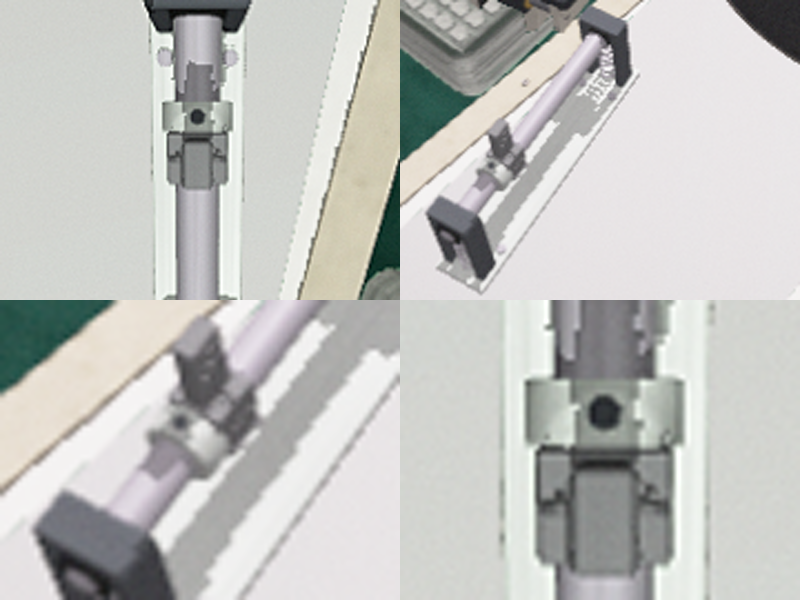

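Run:
```python
from h import *
st=robot.observe();a=ray("wrist",(258.9,134.3),st);b=ray("scene",(170.3,266.2))
P=tri([a,b]);print(P,proj("scene",P),proj("scene",plane(a,.142)),proj("scene",plane(a,.150)))
print(totool(plane(a,.142),st), totool(plane(ray("wrist",(258.5,118.5),st),.102),st))
```

```text
[0.48635833 0.19832393 0.14163423] [169.58068867 266.50394703] [168.81695567 266.70053083] [168.04397969 264.80652742]
[-4.80803365e-02  8.80556858e-02  9.30976886e-05] [-0.06106029  0.12805639 -0.00024301]
```

Tab top triangulates to z = 0.1416 m (0.142 expected), so the clip is home with the pipe up.

```bash
python3 -c "
from cell import robot
print(robot.hand_in())"
```

```text
the job is handed in; nothing more can be done
None
```

The grey clip is snapped home on the pipe, slid against the stop collar and released. The job is handed in; no verdict was reported.

- **Pick-up:** the first lift lost the clip, because it slipped out of the grip. It stayed standing, and I regripped it deeper at 60 N with a longer dwell.
- **Press:** the push climbed to about 11 N and then dropped to 6.7 N, which I took as the snap. I then eased back up. By my estimate the pipe sank about 20 mm; it was not measured directly.
- **Slide:** sliding took about 1.7 N. The last move met the collar at about 5.5 N. I then let go and backed the arm clear.

**Last checks:**
- The tab top came out at z = 0.1416 m against 0.142 m expected, so the clip is home and the pipe has risen back.
- In the close-up the clip and collar edges touch.
- The same picture put the clip centre 13 mm from the collar face instead of 12 mm. That disagrees by 1 mm, which is within calibration error and the allowed gap.
- The spring force read lower than the clip's height in the grip implied, so the clip probably slid up a few millimetres between the fingers during the press.
- I kept the arm away from the tape roll and the caliper, but took no closing picture of them.

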